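# Zero the peak pointer of the cap torque tester

### The arm

A 6-joint arm with a two-finger parallel gripper is mounted at the origin on the work surface. World frame = base frame: x ahead of the robot, y to its left, z up, the work surface at z = 0. Lengths are in m, angles in rad, forces in N, time in s.
With the tool pointing down it reaches from about 0.35 to 0.975 m from the base axis. Payload 4.9 kg.
Tool frame: the origin (TCP) lies at the centre of the arm's flange, where the gripper is bolted on; the fingertips stand 173 mm ahead of it and the grasp point (between the pads) lies 155 mm ahead of it; z points along the fingers, y is the line along which they close (so a half turn about z gives the same grasp; the last joint's range is limited). The gripper opens to 85 mm and grips with 20 to 120 N. Pads are 22 mm wide; open, the fingers measure 114 mm over their backs; the gripper's body (76 mm by 85 mm) begins 54 mm behind the grasp point. The pads swing forward as they close: fully open they stand 13 mm farther back than shut.
Start: joints at [1.013, 0.053, 1.613, -0, 1.476, -0.119], TCP at [0.266, 0.566, 0.405] pointing down, gripper open.
Joint ranges: [-3.01, 3.01], [-1.01, 2.22], [0.06, 2.58], [-1.02, 4.17], [0.09, 2.62], [-3.14, 3.14]. Speed limits (rad/s): [2.57, 2.57, 3.14, 3.14, 3.14, 3.14].

### API

Orientations are given as [roll, pitch, yaw] about the fixed x, y, z axes, in that order (R = Rz(yaw) Ry(pitch) Rx(roll)).
In Python, from plant import env gives the robot as it stands.
- The arm moves only by the tool jog_arm, never from a script. Its argument "plan" is a list that holds one entry, the list of rows, each a list of 7 numbers: the shift along the tool's x, y, z in mm, then the turn, a rotation vector about the tool's x, y, z in degrees, then the closure in counts, from 0 (fully open) to 255 (shut). A call has 1 to 5 rows; each row is the pose to reach, as a shift and turn from the pose commanded when the call began, along the tool's axes at that moment; what a row does not reach only later rows make up. A row lasts 1/12 s, in which the tool goes at most 41.7 mm and 7.16 degrees, less where a joint would pass 70% of its speed; a pose out of reach is approached as far as the arm can. A call with a gripper value outside its range is refused whole. The fingers move at their own pace and stop on an object; "force" is the grip in N (left out, the last holds). Time passes only in rows, so rows that repeat a pose let the fingers close. It gives the time, the measured TCP pose, the force, the opening and the grip force at its end, in the units of the state.
- env.state(): the state, without advancing time (a new reading comes with each control period).
- env.get_image(name): name is "scene" or "top" or "wrist"; returns the picture (480x640x3 uint8, red, green, blue); there is no depth.
- env.camera_params(name): a dict with "K" (3x3 intrinsics, pixels), "k1" (the pictures are not rectified: a ray, as slopes to the right and down, at radius r is drawn at 1 + k1 r^2 times it, then the intrinsics apply), "R" (3x3) and "t" (3): a world point X has camera coordinates R X + t. Camera axes: x right, y down, z forward; pixel columns grow to the right and rows downward; lengths in m; the calibration is good to about 2 mm. A picture is of the moment at which its call begins: read the wrist's pose just before it. camera_params takes no time and is no camera call; for the wrist camera it gives the pose at the moment of the call.
- env.close_job(): hands the job in; it is judged then, once.
Trained networks look in the newest picture that a camera, given by its name, has taken for a name from the list of things; names that differ only in an ending like _2 or _b are one class to them, and where a whole thing is asked for, a point or a joint stands for the part that bears it (a point fixed in the world has none). Each returns a list of dicts, best first, with "confidence" (0 to 1); they miss things now and then, are a little off and sometimes report something else, mostly with a low value. They report only what shows in the picture. A call takes as long as a camera call.
- env.find_in(camera, label): "uv" ([column, row] in pixels, amid what is visible of it).
- env.landmark_of(camera, label): "uv" ([column, row] in pixels: a listed point, or the origin of a listed thing).
The state is a dict: "t": time; "joint_pos": joint angles; "dq": joint speeds; "joint_torque": joint torques, N m; "ee_pos": TCP position; "eef_rot": TCP orientation; "force": force on the tool from outside, world axes, zero at the start; "ft_torque": the same for the moment, N m; "grip_width": finger opening in m; "gripper_force": force on a finger pad.
Only numpy, scipy, OpenCV 4.12 (cv2) and the standard library are available. Lean on these libraries where they do the work, as an engineer would, in place of code of your own. Each camera call takes 0.05 s, during which the arm holds its last target. There are 200 camera calls.

### The job

Two bottle-cap torque testers stand on the lab bench, each with a dial whose peak pointer has been left up the scale. On the tester that has a sample bottle standing between its four posts, turn the dial's reset knob back, anticlockwise seen from above, until the pointer rests at the zero stop pin, and let go. Leave the pointer of the empty tester as it is: that reading has not been written down yet.

Things in the scene. Friction and masses are not known exactly. Their poses are not given: they have to be found in the camera images.
- peak_grip (a point): Reset knob of the tester that holds the bottle: black upright bar grip 42 mm long, 14 wide, 38 high on a round 44 mm foot, turning about the vertical. Point: on the turning axis, 11 mm below the bar's top, 26 above the foot, 36 above the white 120 mm dial, 124 above the bench. z up; x along the bar towards the pointer, which is fixed to the knob. The empty tester has the same knob.
- peak_pointer (a joint): Angle of that knob and its pointer (rad): 0 at the zero stop (a dark pin 8 mm thick, 11 mm high, 43 mm from the axis), growing clockwise seen from above, to 2.4 at most; turning anticlockwise by this value brings it to zero. Starts at 0.7 to 1.35. Turns lightly (0.04 N m) and stays where left.
- clamped_top (a point): Centre of the cap's top on the small pale bottle (56 mm across, 105 mm high) that stands between the four posts of the tester in use, 198 mm above the bench and 148 mm from that tester's knob axis, on the zero side of its dial; z up. The tester is a fixed grey box 170 x 280 mm, 85 mm high; its bottle is fixed to it.
- idle_tip (a point): Tip of the pointer on the empty tester, 50 mm from its knob's axis and 95 mm above the bench; x axis from the knob outward along the pointer. It must stay where it is.

How it is judged:
By the outcome, as a careful person would: the job done as asked, in the order asked, and still so for the second after the job is handed in, with the robot touching nothing.
It also fails if it takes over 32 s, if anything falls off the work surface, if the arm or the gripper's body presses on something with over 40 N, if the wrist force passes 120 N, or if a joint passes its speed limit or range.

## Working session

There is one attempt and no reset: what is moved stays moved. The work goes in short steps, Python scripts to look and compute and a tool call to move; the robot and the scene stay as the last step left them, time stands still between calls to the robot, and variables do not carry over. Pictures are saved under pics/ and viewed, at most 10 in all, crops included, and the job is handed in when it is done.

Besides the shell and the picture viewer there is one more tool, called after "Emit:" in YAML: its name, and indented under it one key for each argument. jog_arm: Moves the arm, as the interface text tells. Its arguments: {"type":"object","properties":{"plan":{"type":"array"},"force":{"type":"number"}},"required":["plan"]}

```bash
mkdir -p pics
cat > h.py <<'E'
import numpy as np, cv2
from plant import env
def ray(cam,uv,P=None):
    P=P or env.camera_params(cam);K=np.array(P["K"]);R=np.array(P["R"]);t=np.array(P["t"])
    d=np.linalg.solve(K,[uv[0],uv[1],1])[:2]; s=d.copy()
    for _ in range(20): s=d/(1+P["k1"]*(s@s))
    return -R.T@t, R.T@np.array([s[0],s[1],1])
def atz(cam,uv,z,P=None):
    c,d=ray(cam,uv,P); return c+d*(z-c[2])/d[2]
def snap(cam,name):
    im=env.get_image(cam); cv2.imwrite(f"pics/{name}.png",im[:,:,::-1]); return im
E
python3 - <<'E'
from h import *
np.set_printoptions(precision=4,suppress=True)
print(env.state())
for c in("top","scene"):
    snap(c,c+"0")
    print(c,ray(c,(320,240)))
    for l,z in(("peak_grip",.124),("clamped_top",.198),("idle_tip",.095)):
        for r in env.landmark_of(c,l)[:3]: print(c,l,np.round(r["uv"],1),round(r["confidence"],2),atz(c,r["uv"],z))
E
```

```text
{'t': 0.0, 'joint_pos': array([ 1.013 ,  0.0534,  1.6143, -0.    ,  1.476 , -0.119 ]), 'dq': array([ 0.0007, -0.0009,  0.0007, -0.0007,  0.0024,  0.001 ]), 'joint_torque': array([  0.0003, -39.3685, -37.0174,  -0.0002,   0.0072,   0.    ]), 'ee_pos': array([0.2654, 0.5656, 0.4035]), 'eef_rot': array([-3.1396, -0.0002,  2.7028]), 'force': array([-0.0576, -0.0554, -0.4451]), 'ft_torque': array([ 0.0249,  0.0491, -0.0203]), 'gripper_force': 0.0, 'grip_width': 0.0853685367501511}
top (array([0.4085, 0.0135, 1.0776]), array([ 0.1337, -0.011 , -0.9911]))
top peak_grip [241.1 208.8] 0.96 [0.5863 0.1374 0.124 ]
top clamped_top [140.5 216.2] 0.72 [0.5567 0.287  0.198 ]
top idle_tip [451.3 216.8] 0.72 [ 0.5891 -0.2262  0.095 ]
scene (array([ 0.9078, -0.7049,  0.702 ]), array([-0.3903,  0.7427, -0.5442]))
scene peak_grip [377.  236.7] 0.65 [0.5773 0.1462 0.124 ]
scene clamped_top [398.6 168.7] 0.73 [0.5564 0.2822 0.198 ]
scene idle_tip [269.1 384.8] 0.72 [ 0.5855 -0.2298  0.095 ]
```

View pics/top0.png

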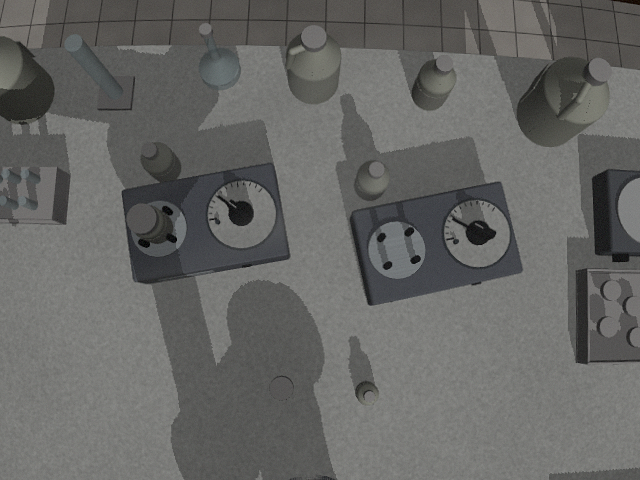

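View pics/scene0.png

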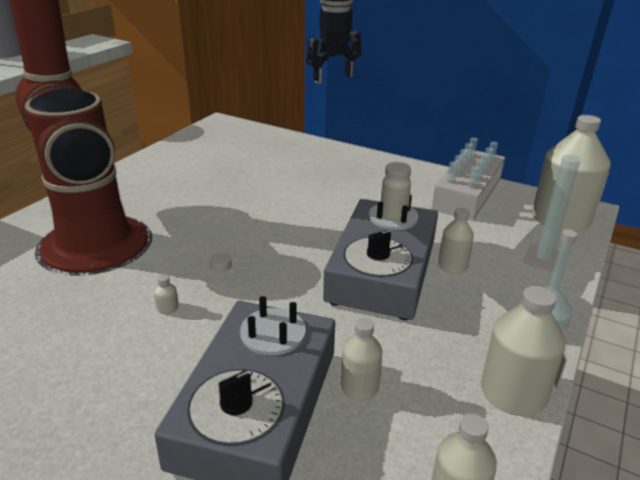

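The bottle stands on the left tester in the top view, with its cap at (147,217) and its knob at (241,212). The empty tester's knob is at (481,233). I'll look closer at the pointer and the pin.

Run:
```python
from h import *
im=cv2.imread("pics/top0.png")[165:265,175:295]
im=cv2.convertScaleAbs(cv2.resize(im,None,fx=6,fy=6,interpolation=cv2.INTER_CUBIC),alpha=1.6)
cv2.imwrite("pics/crop0.png",im)
```

```text
(no output)
```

View pics/crop0.png

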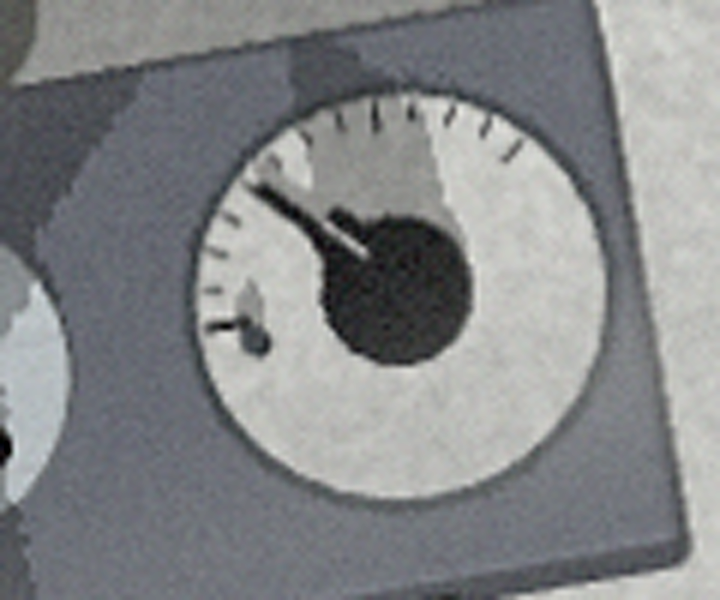

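The crop shows the dial centre at (400,295), the pointer tip at (255,183), the pin at (257,342) and the zero tick at (210,327). The pointer is clockwise of the pin, as described.

```bash
cat >> h.py <<'E'
from scipy.spatial.transform import Rotation as Ro
def move(target,yaw,s=None):
    s=s or env.state(); R=Ro.from_euler("xyz",s["eef_rot"])
    G=Ro.from_euler("xyz",[np.pi,0,yaw])
    return R.inv().apply(np.array(target)-s["ee_pos"])*1000, np.degrees((R.inv()*G).as_rotvec())
E
python3 - <<'E'
from h import *
np.set_printoptions(precision=4,suppress=True)
p=lambda u,v,z:atz("top",(175+u/6,165+v/6),z)
c=p(400,295,.088);tip=p(257,185,.095);pin=p(255,342,.094);tick=p(210,327,.088)
a=lambda q:np.arctan2(q[1]-c[1],q[0]-c[0])
print(c,tip,pin,tick,a(tip),a(pin),a(tick),[np.hypot(*(q-c)[:2]) for q in(tip,pin,tick)])
for y in (a(tip),a(tip)+np.pi,a(tip)-np.pi): print(y,move([c[0],c[1],.40],y))
E
```

```text
[0.5835 0.1407 0.088 ] [0.6137 0.1832 0.095 ] [0.5675 0.1815 0.094 ] [0.5726 0.196  0.088 ] 0.9545078514012318 1.944881130710183 1.7668077118847711 [np.float64(0.052157919051344925), np.float64(0.04385120703893152), np.float64(0.05641376456973932)]
0.9545078514012318 (array([-468.5039, -249.6782,    4.6019]), array([ -0.0148,   0.0161, 100.168 ]))
4.096100504991025 (array([-468.5039, -249.6782,    4.6019]), array([ -0.0153,  -0.0141, -79.832 ]))
-2.1870848021885614 (array([-468.5039, -249.6782,    4.6019]), array([ -0.0153,  -0.0141, -79.832 ]))
```

Emit:
jog_arm:
  plan:
    - [[-468,-250,0,0,0,100,0],[-468,-250,0,0,0,100,0],[-468,-250,0,0,0,100,0],[-468,-250,0,0,0,100,0],[-468,-250,0,0,0,100,0]]
  force: 30

```text
t: 0.82
ee_pos: [0.3908, 0.3973, 0.4049]
eef_rot: [3.141, -0.0, 2.072]
force: [0.5, 1.5, -0.8]
grip_width: 0.0856
gripper_force: 0.0
```

Run:
```python
from h import *
np.set_printoptions(precision=4,suppress=True)
print(move([.5835,.1407,.40],.9545), env.state()["t"])
```

```text
(array([-317.6219,   45.6204,    4.8892]), array([ 0.0257, -0.0185, 64.0461])) 0.8167
```

Emit:
jog_arm:
  plan:
    - [[-318,46,5,0,0,64,0],[-318,46,5,0,0,64,0],[-318,46,5,0,0,64,0],[-318,46,5,0,0,64,0],[-318,46,5,0,0,64,0]]

```text
t: 1.23
ee_pos: [0.5172, 0.2312, 0.4018]
eef_rot: [3.141, -0.0, 1.447]
force: [0.3, 0.8, -0.3]
grip_width: 0.0856
gripper_force: 0.0
```

Run:
```python
from h import *
np.set_printoptions(precision=4,suppress=True)
print(move([.5835,.1407,.40],.9545), env.state()["t"])
```

```text
(array([-81.5826,  77.0442,   1.7921]), array([ 0.0345, -0.0336, 28.1909])) 1.2333
```

Emit:
jog_arm:
  plan:
    - [[-82,77,2,0,0,28,0],[-82,77,2,0,0,28,0],[-82,77,2,0,0,28,0],[-82,77,2,0,0,28,0],[-82,77,2,0,0,28,0]]

```text
t: 1.65
ee_pos: [0.584, 0.1409, 0.3992]
eef_rot: [-3.141, 0.0, 0.959]
force: [0.8, 0.6, -0.2]
grip_width: 0.0853
gripper_force: 0.0
```

Run:
```python
from h import *
np.set_printoptions(precision=4,suppress=True)
s=env.state();P=env.camera_params("wrist");snap("wrist","w0")
print(s["t"],s["ee_pos"],s["eef_rot"])
for r in env.landmark_of("wrist","peak_grip")[:2]: print(np.round(r["uv"]),r["confidence"],atz("wrist",r["uv"],.124,P))
```

```text
1.65 [0.584  0.1409 0.3992] [-3.1412  0.0003  0.9592]
[314. 242.] 0.88 [0.5859 0.1435 0.124 ]
```

View pics/w0.png

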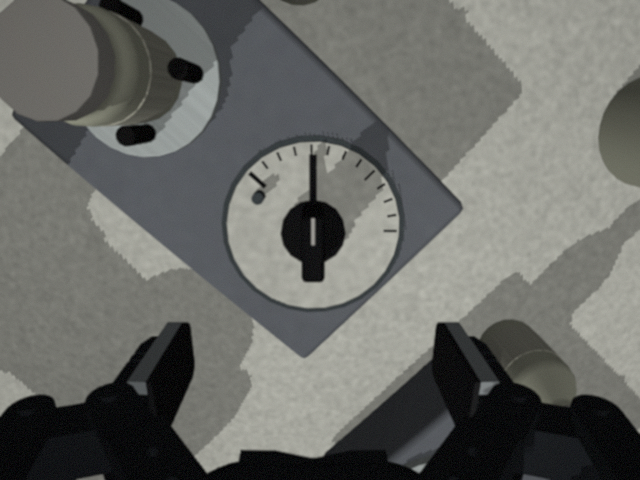

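The view confirms the alignment. The bar and pointer run vertically at column 313, midway between the fingers, with the pin at (258,197). Next I descend.

Emit:
jog_arm:
  plan:
    - [[2,0,40,0,0,0,0],[2,0,75,0,0,0,0],[2,0,105,0,0,0,0],[2,0,119,0,0,0,0],[2,0,119,0,0,0,0]]

```text
t: 2.17
ee_pos: [0.5822, 0.145, 0.2759]
eef_rot: [-3.135, 0.005, 0.967]
force: [0.2, -0.7, 0.0]
grip_width: 0.0851
gripper_force: 0.0
```

Emit:
jog_arm:
  plan:
    - [[0,0,0,0,0,0,150],[0,0,0,0,0,0,240],[0,0,0,0,0,0,240],[0,0,0,0,0,0,240],[0,0,0,0,0,0,240]]
  force: 30

```text
t: 2.58
ee_pos: [0.5849, 0.1443, 0.2824]
eef_rot: [3.139, -0.002, 0.964]
force: [-0.0, -0.5, -0.1]
grip_width: 0.0256
gripper_force: 0.0
```

Emit:
jog_arm:
  plan:
    - [[0,0,0,0,0,0,240],[0,0,0,0,0,0,240],[0,0,0,0,0,0,240],[0,0,0,0,0,0,240]]

```text
t: 2.92
ee_pos: [0.5852, 0.1439, 0.2819]
eef_rot: [3.138, -0.002, 0.964]
force: [3.9, -2.4, 3.9]
grip_width: 0.0135
gripper_force: 35.8
```

Emit:
jog_arm:
  plan:
    - [[0,0,0,0,0,-6,240],[0,0,0,0,0,-13,240],[0,0,0,0,0,-20,240],[0,0,0,0,0,-27,240],[0,0,0,0,0,-34,240]]

```text
t: 3.33
ee_pos: [0.5843, 0.1443, 0.2819]
eef_rot: [-3.141, -0.0, 1.563]
force: [-4.3, -1.7, 8.5]
grip_width: 0.0139
gripper_force: 36.5
```

Emit:
jog_arm:
  plan:
    - [[0,0,0,0,0,-3,240],[0,0,0,0,0,-6,240],[0,0,0,0,0,-8,240],[0,0,0,0,0,-8,240]]

```text
t: 3.67
ee_pos: [0.5841, 0.1443, 0.2819]
eef_rot: [-3.14, -0.0, 1.698]
force: [-4.4, -1.8, 9.8]
grip_width: 0.013
gripper_force: 36.6
```

Run:
```python
from h import *
s=env.state();print(s["t"],s["eef_rot"],s["ft_torque"],s["force"])
snap("wrist","w1")
im=snap("top","t1")[165:265,175:295,::-1]
cv2.imwrite("pics/crop1.png",cv2.convertScaleAbs(cv2.resize(im,None,fx=5,fy=5),alpha=1.6))
```

```text
3.6667 [-3.13957075e+00 -9.31804166e-05  1.69841583e+00] [-0.30316233  0.75674945  0.06823581] [-4.35721836 -1.81955576  9.82359946]
```

View pics/w1.png

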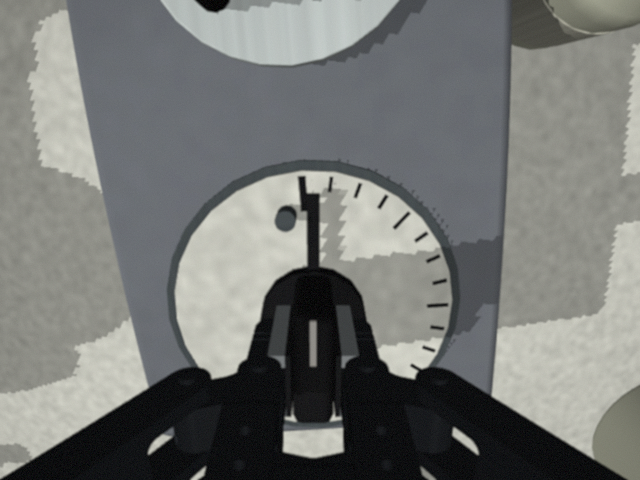

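The pin at (286,217) is now about 10 px (about 4 mm, or 5°) from the pointer at (313,215). I'll do the rest slowly and watch the torque.

Emit:
jog_arm:
  plan:
    - [[0,0,0,0,0,-1.5,240],[0,0,0,0,0,-3,240],[0,0,0,0,0,-4,240],[0,0,0,0,0,-4,240]]

```text
t: 4.1
ee_pos: [0.584, 0.1443, 0.2819]
eef_rot: [-3.139, -0.0, 1.768]
force: [-4.3, -1.2, 10.1]
grip_width: 0.0133
gripper_force: 36.7
```

Run:
```python
from h import *
s=env.state();print(s["t"],s["eef_rot"],s["ft_torque"],s["force"])
```

```text
4.1 [-3.13899363e+00 -1.84139626e-04  1.76765626e+00] [-0.34867652  0.896498    0.01244064] [-4.2568319  -1.17980633 10.08853173]
```

Emit:
jog_arm:
  plan:
    - [[0,0,0,0,0,-1,240],[0,0,0,0,0,-2,240],[0,0,0,0,0,-2,240]]

```text
t: 4.35
ee_pos: [0.584, 0.1442, 0.2819]
eef_rot: [-3.139, -0.001, 1.8]
force: [-4.7, -2.9, 9.9]
grip_width: 0.013
gripper_force: 40.6
```

Run:
```python
from h import *
s=env.state();print(s["t"],s["eef_rot"],s["ft_torque"],s["force"])
snap("wrist","w2")
```

```text
4.35 [-3.13901443e+00 -7.37222846e-04  1.79971533e+00] [-0.43004672  0.79022766 -0.8475921 ] [-4.66630347 -2.92785967  9.85400621]
```

View pics/w2.png

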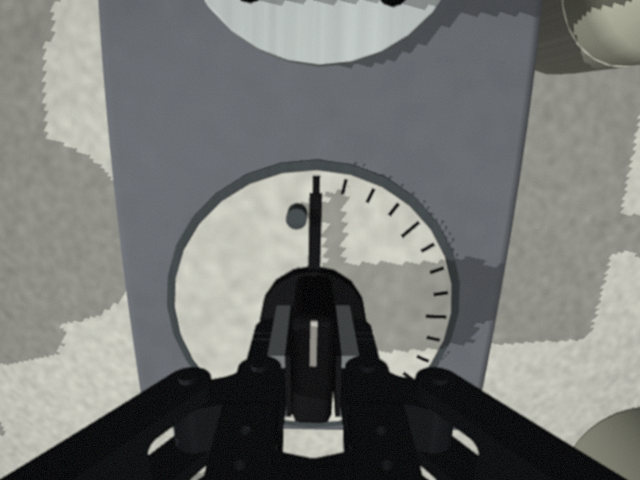

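The pointer now covers the zero tick and touches the pin, and the torque has risen to −0.85 N m. I'll ease off part of the wind-up, open the gripper, then lift straight up.

Emit:
jog_arm:
  plan:
    - [[0,0,0,0,0,0.8,240],[0,0,0,0,0,0.8,180],[0,0,0,0,0,0.8,100],[0,0,0,0,0,0.8,60],[0,0,0,0,0,0.8,60]]

```text
t: 4.82
ee_pos: [0.5839, 0.1444, 0.2796]
eef_rot: [-3.14, -0.0, 1.788]
force: [-0.1, -0.1, -0.5]
grip_width: 0.0609
gripper_force: 0.0
```

Emit:
jog_arm:
  plan:
    - [[0,0,0,0,0,0,60],[0,0,-15,0,0,0,60],[0,0,-45,0,0,0,60],[0,0,-80,0,0,0,60],[0,0,-110,0,0,0,60]]

```text
t: 5.23
ee_pos: [0.5841, 0.1443, 0.3916]
eef_rot: [-3.141, -0.0, 1.788]
force: [0.7, 0.4, -0.1]
grip_width: 0.0654
gripper_force: 0.0
```

Emit:
jog_arm:
  plan:
    - [[0,0,0,0,0,0,60],[0,0,0,0,0,0,60]]

```text
t: 5.4
ee_pos: [0.5848, 0.1444, 0.3935]
eef_rot: [3.136, 0.0, 1.788]
force: [-0.4, 0.2, -0.9]
grip_width: 0.0655
gripper_force: 0.0
```

Run:
```python
from h import *
s=env.state();print(s["t"],s["ft_torque"],s["force"],s["grip_width"])
im=snap("wrist","w3")[:,:,::-1]
cv2.imwrite("pics/w3c.png",cv2.resize(im[120:320,200:440],None,fx=3,fy=3,interpolation=cv2.INTER_CUBIC))
```

```text
5.4 [ 0.01154171 -0.01281263  0.03768715] [-0.41100944  0.24644332 -0.93320814] 0.06551665724539082
```

View pics/w3c.png

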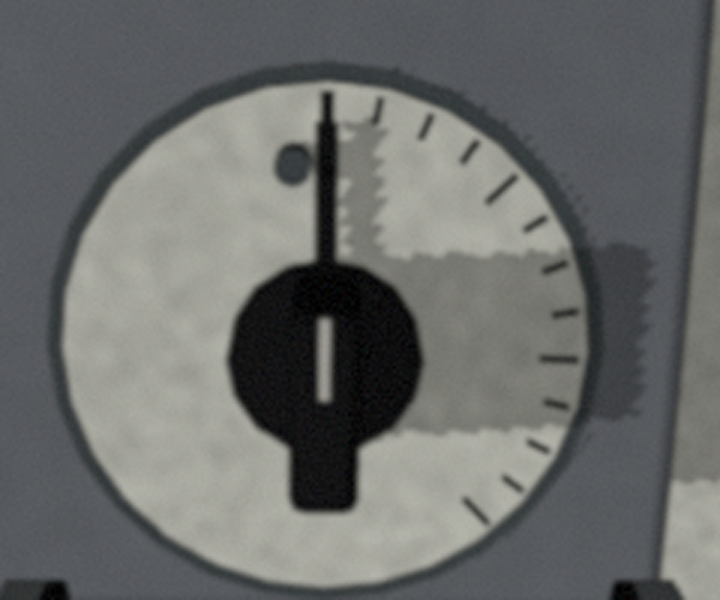

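Run:
```python
import cv2
for f,r,c in(("w3",174,(290,316)),("w2",216,(284,326))):
    im=cv2.imread(f"pics/{f}.png",0)
    for k in(-3,0,3): print(f,r+k,im[r+k,c[0]:c[1]].tolist())
```

```text
w3 171 [158, 141, 107, 73, 56, 59, 60, 59, 61, 60, 57, 46, 54, 77, 79, 62, 32, 15, 15, 17, 22, 32, 71, 106, 118, 124]
w3 174 [148, 115, 77, 61, 62, 56, 62, 61, 61, 61, 62, 59, 64, 65, 68, 53, 27, 16, 16, 9, 20, 37, 73, 106, 121, 123]
w3 177 [149, 116, 81, 60, 60, 60, 59, 60, 60, 60, 56, 62, 84, 105, 102, 69, 33, 16, 12, 3, 8, 34, 72, 106, 119, 123]
w2 213 [201, 191, 163, 115, 79, 73, 77, 76, 76, 76, 75, 78, 75, 78, 77, 76, 76, 77, 77, 74, 65, 50, 62, 88, 90, 64, 32, 11, 17, 10, 21, 13, 23, 25, 20, 22, 38, 82, 127, 149, 152, 150]
w2 216 [194, 169, 128, 85, 76, 77, 75, 77, 79, 77, 75, 77, 76, 77, 74, 75, 77, 78, 76, 75, 76, 70, 84, 108, 102, 61, 31, 21, 9, 17, 17, 17, 21, 15, 20, 19, 37, 82, 130, 148, 153, 153]
w2 219 [191, 163, 115, 82, 74, 77, 76, 78, 76, 77, 77, 74, 77, 77, 76, 76, 75, 81, 78, 78, 76, 82, 119, 151, 136, 82, 36, 15, 18, 18, 17, 15, 18, 21, 16, 18, 45, 93, 131, 149, 151, 150]
```

After release, the gap between pin and pointer is no larger than it was when pressed against the stop, and the pointer lies on the zero tick. The arm is clear, so I'm handing in.

```bash
python3 -c "
from plant import env
print(env.close_job())"
```

```text
the job is handed in; nothing more can be done
None
```

The pointer of the tester with the bottle is back at its zero stop pin and released, the empty tester was not touched, and the job was handed in at about 5.5 s with the arm clear.

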